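# Switch on the night-light at the bedside extension board

## Robot

A 6-joint arm with a two-finger parallel gripper is mounted at the origin on the work surface. World frame = base frame: x ahead of the robot, y to its left, z up, the work surface at z = 0. Lengths are in mm, angles in rad, forces in N, time in s.
With the tool pointing down it reaches from about 275 to 750 mm from the base axis. Payload 10.2 kg.
Tool frame: the origin (TCP) lies midway between the tips of the shut fingers; the grasp point (between the pads) lies 19 mm behind it (ctrl.grasp_offset is the distance from the TCP to the grasp point, in mm); z points along the fingers, y is the line along which they close (so a half turn about z gives the same grasp; the last joint's range is limited). The gripper opens to 85 mm and grips with 20 to 120 N. Pads are 22 mm wide; open, the fingers measure 114 mm over their backs; the gripper's body (76 mm by 85 mm) begins 54 mm behind the grasp point. The pads swing forward as they close: fully open they stand 13 mm farther back than shut.
Start: joints at [1.096, 0.313, 1.498, -0, 1.331, -0.223], TCP at [130.815, 508.447, 231.294] pointing down, gripper open.
Joint ranges: [-2.94, 2.94], [-0.97, 2.17], [0.19, 2.56], [-1.23, 4.37], [0.02, 3.11], [-2.88, 2.88]. Speed limits (rad/s): [2.39, 2.39, 3.01, 3.14, 3.14, 3.14].

## Interface

Orientations are given as a unit quaternion [w, x, y, z].
In Python, from rig import ctrl, viewer, models gives the robot as it stands. The module is installed in compiled form; this text tells all that it offers.
- The arm moves only by the shell command python3 -m pendant 'ROWS' [OPENING] [FORCE]. ROWS is text: rows parted by semicolons, each of 4 numbers parted by spaces: the shift along the tool's x, y, z in m, then the turn about the tool's z in rad. In form: x y z yaw; .... A call has 1 to 10 rows; each row shifts and turns the commanded pose from where the row before left it, along the tool's axes as they then stand; what a row does not reach is not made up. A row lasts 1/8 s, in which the tool goes at most 62.5 mm and 10.7 degrees, less where a joint would pass 70% of its speed; a pose out of reach is approached as far as the arm can. A call is refused whole if a number of a shift passes 0.0625 or a number of a turn 0.188, either way. A call with a gripper value outside its range is refused whole. OPENING is the opening, from 0 (shut) to 1 (fully open), set as the call begins (- or left out, the last holds). The fingers move at their own pace and stop on an object; FORCE is the grip in N (left out, the last holds). Time passes only in rows, so rows that do not move let the fingers close. It gives the time, the measured TCP pose, the force, the opening and the grip force at its end, in the units of the state.
- ctrl.sense(): the state, without advancing time (a new reading comes with each control period).
- viewer.capture(name): name is "side" or "top"; returns a dict with "color" (480x640x3 uint8, red, green, blue), "vertical_fov" (degrees; the focal length in pixels is half the picture's height over the tangent of half this angle, whatever the lens; pixels are square), "cx", "cy" (the principal point, pixels), "pose" (4x4, takes a point from camera to world coordinates). Camera axes: x right, y down, z forward; pixel columns grow to the right and rows downward; lengths in mm; the calibration is good to about 2 mm. A picture is of the moment at which its call begins. There is no depth.
- ctrl.finish_job(): hands the job in; it is judged then, once.
Trained networks look in the newest picture that a camera, given by its name, has taken for a name from the list of things; names that differ only in an ending like _2 or _b are one class to them, and where a whole thing is asked for, a point or a joint stands for the part that bears it (a point fixed in the world has none). Each returns a list of dicts, best first, with "p" (0 to 1); they miss things now and then, are a little off and sometimes report something else, mostly with a low value. They report only what shows in the picture. A call takes as long as a camera call. They do not tell look-alikes from the thing itself.
- models.boxes_of(camera, query): "at" ([x, y, z] in mm, in world coordinates, good to about 4 mm: the middle of the surface that is visible of it).
The state is a dict: "time_s": time; "joints": joint angles; "dq": joint speeds; "tau": joint torques, N m; "eef_pos": TCP position; "ee_rot": TCP orientation; "force": force on the tool from outside, world axes, zero at the start; "wrist_torque": the same for the moment, N m; "grip_width": opening from 0.0 (shut) to 1.0 (fully open); "grip_force": force on a finger pad.
Only numpy, scipy, OpenCV 4.12 (cv2) and the standard library are available. Lean on these libraries where they do the work, as an engineer would, in place of code of your own. Each camera call takes 0.05 s, during which the arm holds its last target. There are 200 camera calls.

## Task

Switch on the night-light on the nightstand: find the socket of the extension board that it is plugged into, and with a fingertip gently press the near half of the rocker switch directly in front of that socket until it is fully over, then draw the hand back. Leave the other two switches off, do not touch the plugged-in things, and leave the cup, paperweight, bottle and pencil box where they stand.

Things in the scene. Friction and masses are not known exactly. Their poses are not given: they have to be found in the camera images.
- board: Grey plastic three-way extension board (white rockers), 120 (its x) x 280 (its y) x 35 mm high, screwed to the nightstand top. Origin: centre of its underside. z up. Three rocker switches in a row along its -x (near) long side, each straight in front of its own socket in the row along its +x side; rows 60 mm apart, neighbours 75 mm apart.
- night_light: White plug-in night-light, mushroom shaped: 36 mm square foot 12 mm high, short stem, round dome 44 mm across, 45 mm high in all. Fixed in one of the three sockets (which one varies). Origin: centre of its underside, on the board's top, 35 mm above the nightstand top.
- charger: White charger brick, a plain upright block 30 x 42 x 42 mm high, fixed in another socket. Origin: centre of its underside.
- vaporiser: White mosquito vaporiser, a 40 x 44 x 18 mm box with a tapering chimney on top, 48 mm high in all, fixed in the remaining socket. Origin: centre of its underside.
- socket0 (a point): Centre of the left (board's +y) socket, on the board's top face (35 mm above the nightstand top), 30 mm to the board's +x and 60 mm beyond the hinge of its switch, switch0.
- switch0_press (a point): Spot to press on the left (board's +y) rocker switch: middle of the upper face of its near (board's -x) half, about 14 mm to -x of its hinge line; moves with the rocker. Height over the nightstand top: off 45 mm, fully on 40 mm. Rocker 28 mm wide (y), 48 mm long (x), a shallow V: at off the near half rises to 47.5 mm at its outer end, the far half is level at 40 mm.
- switch0 (a joint): Rocker of the left (board's +y) switch, rad: 0 off (near half up), 0.32 at the stop, fully on (near half down and level at 40 mm, far half up). Grows as the near half is pressed down; no spring, it stays where it is left. Takes about 2 to 4 N at the near half, then a hard stop.
- socket1 (a point): Centre of the middle socket, on the board's top face (35 mm above the nightstand top), 30 mm to the board's +x and 60 mm beyond the hinge of its switch, switch1.
- switch1_press (a point): Spot to press on the middle rocker switch: middle of the upper face of its near (board's -x) half, about 14 mm to -x of its hinge line; moves with the rocker. Height over the nightstand top: off 45 mm, fully on 40 mm. Rocker 28 mm wide (y), 48 mm long (x), a shallow V: at off the near half rises to 47.5 mm at its outer end, the far half is level at 40 mm.
- switch1 (a joint): Rocker of the middle switch, rad: 0 off (near half up), 0.32 at the stop, fully on (near half down and level at 40 mm, far half up). Grows as the near half is pressed down; no spring, it stays where it is left. Takes about 2 to 4 N at the near half, then a hard stop.
- socket2 (a point): Centre of the right (board's -y) socket, on the board's top face (35 mm above the nightstand top), 30 mm to the board's +x and 60 mm beyond the hinge of its switch, switch2.
- switch2_press (a point): Spot to press on the right (board's -y) rocker switch: middle of the upper face of its near (board's -x) half, about 14 mm to -x of its hinge line; moves with the rocker. Height over the nightstand top: off 45 mm, fully on 40 mm. Rocker 28 mm wide (y), 48 mm long (x), a shallow V: at off the near half rises to 47.5 mm at its outer end, the far half is level at 40 mm.
- switch2 (a joint): Rocker of the right (board's -y) switch, rad: 0 off (near half up), 0.32 at the stop, fully on (near half down and level at 40 mm, far half up). Grows as the near half is pressed down; no spring, it stays where it is left. Takes about 2 to 4 N at the near half, then a hard stop.
- cup: Pink ceramic cup, 76 mm across the rim, 85 mm high, loose beside one end of the board. Origin: centre of its underside.
- paperweight: Glass paperweight ball with a flat foot, 70 mm across, 64 mm high, loose beside the other end of the board. Origin: centre of its underside.
- bottle: Empty clear plastic bottle with a twist cap, 64 mm across, 190 mm high, light, loose behind the board. Origin: centre of its underside.
- pencil_box: Grey plastic pencil box with a sliding lid (shut), 66 (its x) x 200 (its y) x 30 mm high, loose behind the board. Origin: centre of its underside.
There are look-alikes about, which are no part of the job. Several things have the shape of the cup; the one meant has the colours described above. What is shaped like the bottle but black is not meant.

How it is judged:
By the outcome, as a careful person would: the job done as asked, in the order asked, and still so for the second after the job is handed in, with the robot touching nothing.
It also fails if it takes over 32 s, if anything falls off the work surface, if the arm or the gripper's body presses on something with over 40 N, if the wrist force passes 120 N, or if a joint passes its speed limit or range.

## Working session

There is one attempt and no reset: what is moved stays moved. The work goes in short steps, Python scripts to look and compute and a shell command to move; the robot and the scene stay as the last step left them, time stands still between calls to the robot, and variables do not carry over. Pictures are saved under pics/ and viewed, at most 10 in all, crops included, and the job is handed in when it is done.

```bash
mkdir -p pics; cat > h.py <<'E'
import cv2,numpy as np
from rig import ctrl,viewer,models
def cap(n,f=None):
    d=viewer.capture(n)
    if f: cv2.imwrite('pics/'+f,d['color'][...,::-1])
    return d
def K(d):
    f=240/np.tan(np.radians(d['vertical_fov'])/2); return f,d['cx'],d['cy']
def proj(d,p):
    f,cx,cy=K(d);T=np.array(d['pose']);c=T[:3,:3].T@(np.array(p)-T[:3,3]);return np.round([cx+f*c[0]/c[2],cy+f*c[1]/c[2]],1)
def hit(d,uv,z):
    f,cx,cy=K(d);T=np.array(d['pose']);r=T[:3,:3]@np.array([(uv[0]-cx)/f,(uv[1]-cy)/f,1]);o=T[:3,3];return np.round(o+r*(z-o[2])/r[2],1)
E
python3 - <<'E'
from h import *
for c in('top','side'):
    d=cap(c,c+'0.png'); print(c,K(d),np.round(d['pose'],2).tolist())
    for q in('board','night_light','charger','vaporiser','switch0_press','switch1_press','switch2_press','socket0','cup','bottle'):
        print(q,[(np.round(r['at']).tolist(),round(r['p'],2),proj(d,r['at']).tolist()) for r in models.boxes_of(c,q)[:3]])
s=ctrl.sense();print(s['time_s'],s['ee_rot'],s['eef_pos'])
E
```

```text
top (np.float64(583.8079856525145), 320.1427844172803, 250.52207332376543) [[-0.0, -1.0, 0.1, 425.81], [-1.0, 0.0, -0.01, 39.17], [0.01, -0.1, -1.0, 1111.86], [0.0, 0.0, 0.0, 1.0]]
board [([523.0, -29.0, 36.0], 0.57, [353.7, 255.4]), ([454.0, 197.0, 26.0], 0.38, [232.0, 293.1])]
night_light []
charger [([541.0, 54.0, 75.0], 0.74, [308.7, 243.8]), ([502.0, -41.0, 43.0], 0.46, [360.5, 266.6]), ([479.0, 28.0, 40.0], 0.29, [322.7, 279.5])]
vaporiser [([578.0, -93.0, 58.0], 0.86, [389.2, 224.6])]
switch0_press [([480.0, 31.0, 42.0], 0.83, [321.1, 278.7])]
switch1_press [([502.0, -39.0, 46.0], 0.95, [359.5, 266.3]), ([520.0, -108.0, 41.0], 0.53, [397.0, 257.0])]
switch2_press [([519.0, -109.0, 42.0], 0.83, [397.2, 257.3]), ([483.0, 37.0, 37.0], 0.43, [318.1, 277.5])]
socket0 [([482.0, 31.0, 41.0], 0.71, [321.4, 277.7]), ([524.0, -30.0, 39.0], 0.57, [354.1, 254.8])]
cup [([326.0, 203.0, 27.0], 0.66, [227.3, 363.2]), ([456.0, 198.0, 22.0], 0.55, [231.5, 292.2])]
bottle [([564.0, 257.0, 126.0], 0.96, [188.8, 227.1]), ([612.0, 140.0, 131.0], 0.62, [257.3, 198.7])]
side (np.float64(513.12943681
[... 410 characters left out ...]
[349.1, 307.1])]
switch0_press [([480.0, 34.0, 41.0], 0.97, [277.7, 244.8]), ([522.0, -74.0, 37.0], 0.33, [307.2, 299.4])]
switch1_press [([502.0, -44.0, 39.0], 0.57, [292.5, 282.8])]
switch2_press [([519.0, -112.0, 37.0], 0.6, [306.1, 321.2]), ([580.0, -106.0, 58.0], 0.56, [350.0, 305.9])]
socket0 [([523.0, -85.0, 33.0], 0.68, [308.1, 307.0])]
cup [([333.0, 172.0, 59.0], 0.87, [191.9, 185.2]), ([457.0, 164.0, 56.0], 0.62, [263.2, 186.3])]
bottle [([575.0, 249.0, 98.0], 0.73, [327.8, 134.9]), ([619.0, 125.0, 102.0], 0.59, [360.3, 175.3]), ([522.0, -82.0, 36.0], 0.4, [307.2, 304.1])]
1.1 [-1.20118566e-05  1.25582867e-01  9.92083133e-01 -9.28111523e-07] [130.8263404  508.44819948 231.29924737]
```

View pics/top0.png

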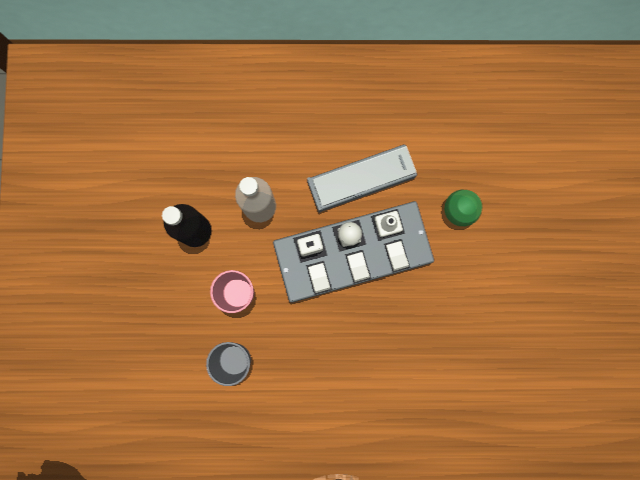

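View pics/side0.png

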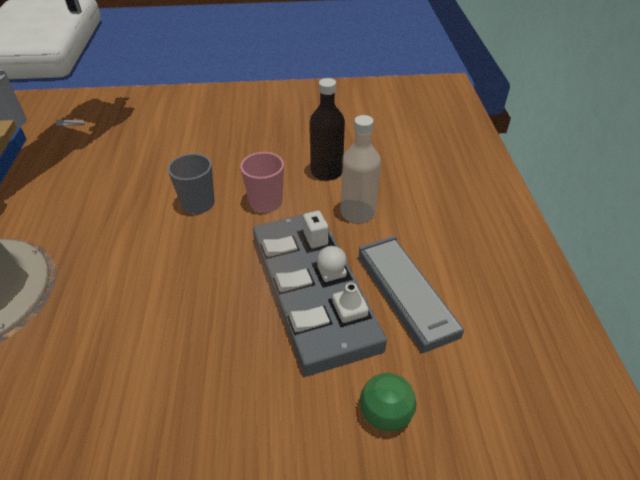

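The top view shows three candidates: charger (310,244), round dome (349,234) and chimney vaporiser (389,224). The dome matches the night-light, which makes it the middle socket and the switch at (358,266). I'll check this in a crop and fit the geometry.

```bash
python3 - <<'E'
from h import *
d=cap('top');im=d['color'][...,::-1].copy()
cr=cv2.resize(im[195:310,265:440],None,fx=4.5,fy=4.5,interpolation=cv2.INTER_CUBIC)
g=im.min(2);m=(g>170).astype(np.uint8)
n,l,st,ce=cv2.connectedComponentsWithStats(m[195:310,265:440])
for i in range(1,n):
    if st[i,4]>60:
        pts=np.argwhere(l==i)[:,::-1].astype(np.float32)+[265,195]
        r=cv2.minAreaRect(pts.astype(np.float32)); print(st[i,4],np.round(r[0],1),np.round(r[1],1),round(r[2],1),hit(d,r[0],42))
P=np.array([hit(d,p,35) for p in((274,240),(289,302),(433,262),(416,203))]);print(P,P.mean(0))
yaw=.265;c=np.array([P.mean(0)[0],P.mean(0)[1]]);X=np.array([np.cos(yaw),np.sin(yaw)])
for k in(-30,-44):
    p=c+k*X;u=proj(d,[*p,40 if k==-30 else 45]);print(k,p,u);cv2.circle(cr,tuple(int(v) for v in (u-[265,195])*4.5),3,(0,0,255),-1)
cv2.imwrite('pics/crop1.png',cr)
d=cap('side');print('side',proj(d,[*(c-30*X),40]),proj(d,[*(c-44*X),45]))
s=ctrl.sense();print(s['time_s'])
E
```

```text
182 [334.5 200. ] [10. 31.] 90.0 [626.2   6.3  42. ]
308 [388.7 223.1] [20.6 22.9] 74.1 [582.9 -93.9  42. ]
329 [349.8 232.3] [19.8 19.1] 45.0 [565.8 -21.7  42. ]
309 [309.8 243.6] [15.7 22.3] 74.1 [544.7  52.2  42. ]
385 [397.2 254.6] [25.3 15.2] 71.6 [ 524.3 -108.8   42. ]
389 [357.8 265.8] [25.3 15.6] 73.6 [503.7 -36.   42. ]
388 [318.4 276.8] [25.1 15.5] 74.1 [483.5  36.3  42. ]
[[ 552.3  118.6   35. ]
 [ 437.7   90.4   35. ]
 [ 511.1 -176.    35. ]
 [ 621.8 -146.4   35. ]] [530.725 -28.35   35.   ]
-30 [501.77222497 -36.20727804] [357.8 266.9]
-44 [488.26092996 -39.8740078 ] [360.  274.1]
side [292.5 278.6] [283.3 278.7]
1.2
```

View pics/crop1.png

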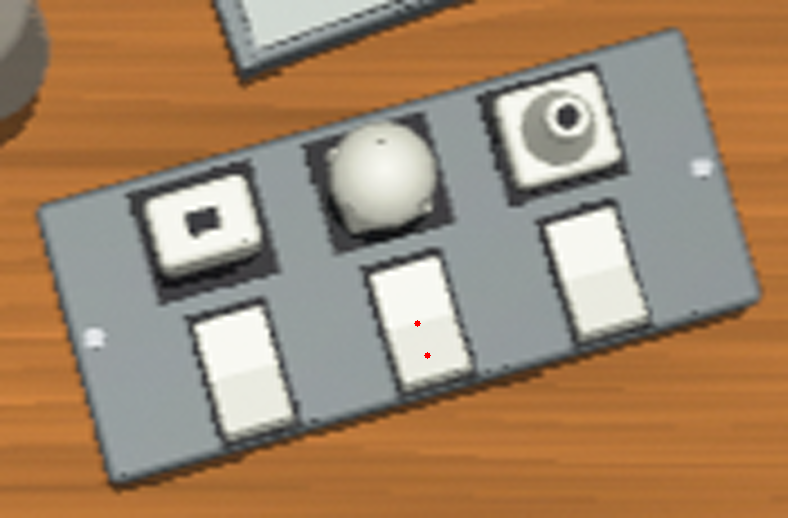

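The crop confirms it: the dome on a square foot is in the middle socket, with its rocker straight in front. The red dot at crop (427,355) marks the press point, about (488,-40). Next I move above it with the fingers shut.

```bash
python3 -m pendant '-.04 -.037 0 0;-.04 -.037 0 0;-.04 -.037 0 0;-.04 -.037 0 0;-.04 -.037 0 0;-.04 -.037 0 0;-.04 -.037 0 0;-.04 -.037 0 0;-.04 -.037 0 0;-.04 -.037 0 0' 0; python3 -m pendant '-.04 -.037 0 0;-.04 -.037 0 0;0 0 0 -.13;0 0 0 -.13;0 0 0 -.13;0 0 0 -.13;0 0 0 0;0 0 0 0'
cat > t.py <<'E'
from h import *
from scipy.spatial.transform import Rotation as R
s=ctrl.sense();q=s['ee_rot'];M=R.from_quat([q[1],q[2],q[3],q[0]]).as_matrix()
X=np.array([np.cos(.265),np.sin(.265),0]);h=np.array([501.8,-36.2,0]);t=h-16*X+[0,0,40]
print('yaw err of tool x vs board',np.degrees(np.arctan2(M[1,0],M[0,0]))-15.2,'d tool',np.round(M.T@(t-s['eef_pos']),1),s['eef_pos'],s['force'],s['time_s'],s['grip_width'])
E
python3 t.py
```

```text
time_s: 2.45
eef_pos: [426.8, 48.7, 231.5]
ee_rot: [0.0, 0.126, 0.992, 0.0]
force: [1.8, 1.5, 0.1]
grip_width: -0.0
grip_force: 0.0
time_s: 3.45
eef_pos: [485.1, -41.2, 231.3]
ee_rot: [0.0, -0.132, 0.991, -0.0]
force: [-0.5, -0.6, -1.0]
grip_width: -0.002
grip_force: 0.0
yaw err of tool x vs board -179.97814075474358 d tool [ -1.5   0.4 191.3] [485.0594674  -41.16269636 231.30938663] [-0.45097611 -0.60959583 -0.97442764] 3.45 -0.0017470703076431268
```

```bash
python3 -m pendant '-.0015 0 .025 0;0 0 .03 0;0 0 .03 0;0 0 .03 0;0 0 .03 0;0 0 .02 0;0 0 0 0;0 0 0 0'; python3 t.py
python3 - <<'E'
from h import *
for c,b in(('side',(200,200)),):
    d=cap(c); x,y=b; cv2.imwrite('pics/c2.png',cv2.resize(d['color'][y:y+140,x:x+190,::-1],None,fx=4,fy=4,interpolation=cv2.INTER_CUBIC))
    print(proj(d,[486.4,-40.4,45]),proj(d,ctrl.sense()['eef_pos']))
E
```

```text
time_s: 4.45
eef_pos: [487.0, -40.9, 67.2]
ee_rot: [0.001, -0.133, 0.991, -0.0]
force: [-0.8, -0.1, -0.4]
grip_width: -0.002
grip_force: 0.0
yaw err of tool x vs board -179.87456577581423 d tool [ 0.5  0.7 27.2] [486.99963817 -40.89100533  67.15887033] [-0.80527511 -0.09398497 -0.37158908] 4.45 -0.0020788352448865553
[282.  279.1] [281.6 269.3]
```

View pics/c2.png

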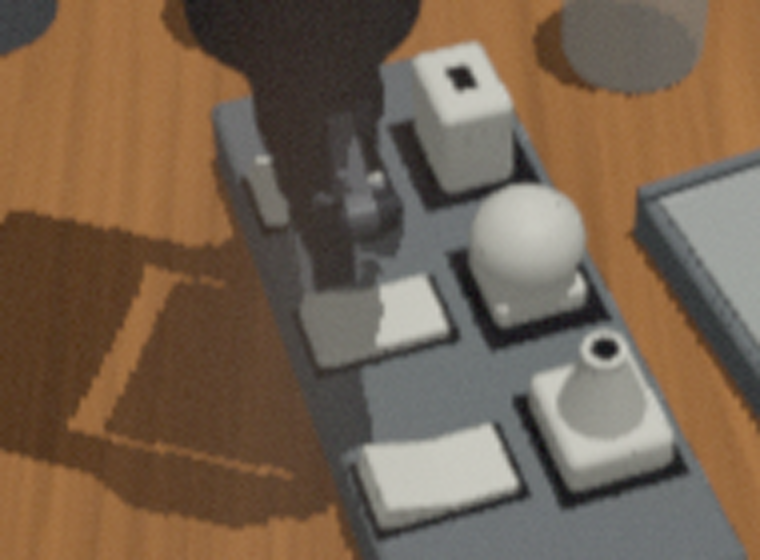

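The fingertips, at crop (340,285), hang over the near half of the middle rocker. I press in small steps.

```bash
python3 -m pendant '.001 0 .01 0;0 0 .007 0;0 0 .002 0;0 0 .002 0;0 0 .0015 0;0 0 .001 0;0 0 0 0'; python3 -m pendant '0 0 .001 0;0 0 .001 0;0 0 0 0'
```

```text
time_s: 5.38
eef_pos: [485.7, -41.0, 42.8]
ee_rot: [0.0, -0.134, 0.991, -0.0]
force: [-1.1, -1.0, 0.8]
grip_width: 0.004
grip_force: 0.2
time_s: 5.75
eef_pos: [485.6, -41.0, 40.7]
ee_rot: [0.0, -0.134, 0.991, -0.0]
force: [0.1, 0.1, -0.2]
grip_width: -0.002
grip_force: 0.1
```

```bash
python3 -m pendant '0 0 .0005 0;0 0 .0005 0;0 0 0 0'; python3 -m pendant '0 0 .0005 0;0 0 .0005 0;0 0 0 0'
```

```text
time_s: 6.12
eef_pos: [485.6, -41.0, 40.0]
ee_rot: [0.0, -0.134, 0.991, -0.0]
force: [-2.4, 0.0, 5.6]
grip_width: -0.001
grip_force: 2.3
time_s: 6.5
eef_pos: [485.7, -41.1, 39.8]
ee_rot: [0.0, -0.134, 0.991, -0.0]
force: [-5.5, 0.2, 15.8]
grip_width: -0.006
grip_force: 8.0
```

The height stopped falling at 39.8 mm and the force rose to 16 N, so the rocker is on its hard stop. I draw back and look.

```bash
python3 -m pendant '0 0 -.005 0;0 0 -.03 0;0 0 -.05 0;0 0 -.05 0;.03 0 -.03 0;.05 0 0 0;.05 0 0 0;0 0 0 0;0 0 0 0'
python3 - <<'E'
from h import *
d=cap('side'); x,y=(220,200); cv2.imwrite('pics/c3.png',cv2.resize(d['color'][y:y+145,x:x+190,::-1],None,fx=4,fy=4,interpolation=cv2.INTER_CUBIC))
E
```

```text
time_s: 7.62
eef_pos: [360.8, -75.6, 204.1]
ee_rot: [0.0, -0.134, 0.991, -0.0]
force: [-0.2, 0.1, 0.1]
grip_width: 0.002
grip_force: 0.0
```

View pics/c3.png

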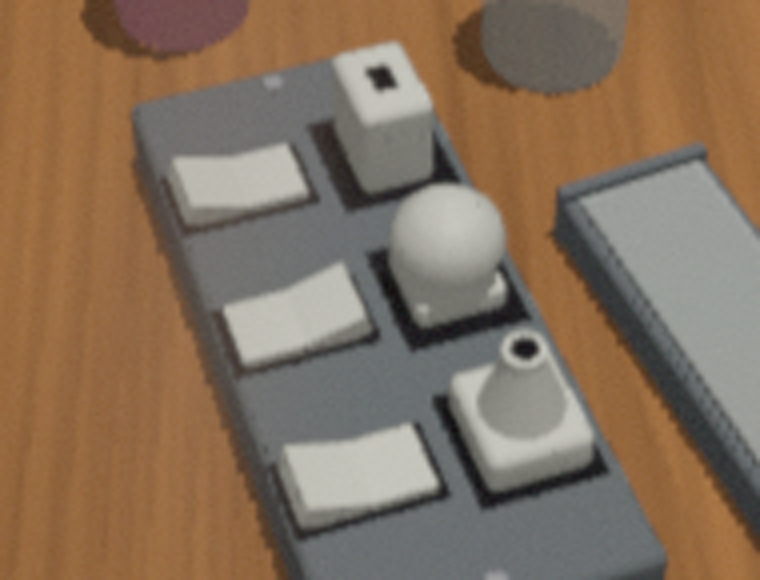

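The middle rocker, at crop (298,315), is now tipped with its far half up. The other two are still off and nothing else has moved.

```bash
python3 -c "
from rig import ctrl
print(ctrl.finish_job())"
```

```text
the job is handed in; nothing more can be done
None
```

The night-light is in the middle socket; I pressed its rocker (switch1) over to the hard stop, drew the hand back and handed the job in, with the other two switches still off and nothing else moved in the final side-camera crop.

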